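Unclamp the shaker and nest its cups

TASK

Slide the clamp bar of the tipped shaker fully open with both cups still in their pockets, and leave it open. Then take the two steel cups out, one after the other, and nest them upright into the matching cup that stands on the white tray, so that all three form one stack there; lower each cup all the way home before you let go of it. Do not shift or knock over anything else.

Things in the scene. Friction and masses are not known exactly. Their poses are not given: they have to be found in the camera images.
- shaker: rocking shaker, fixed to the table; green base 190 x 210 x 30 mm, origin at the centre of its underside; its low side looks to its -x
- platform: the shaker's platform (aluminium, black rubber mat), 170 x 235 mm, tipped 30 degrees towards the shaker's -x. Origin: centre of its upper face, 85 mm above the table; x up the slope, y across, z square out of the face. A fixed V block 36 mm high stands downhill of each cup; cups stand at x = -22, y = +50 and -50 mm, axes along platform z
- jaw (a joint): clamp bar sliding up the slope (platform +x); 0 = closed, 0.050 m = fully open; about 7 N moves it, it stays where left. Bar across the platform 14 x 210 x 27 mm, with an upright behind each cup whose rubber lip (22 wide, underside 68.5 and top 74.5 mm above the platform) reaches over the cup's rim by about 12 mm when closed
- jaw_grip (a point): centre of the clamp bar's black grip block, midway between the cups: 18 mm along platform x, 30 along y, 34 along z (from 66 to 100 mm above the platform); moves with the bar
- pocket_left (a point): point on the platform's face where the foot of the left cup (platform +y) stands; fixed
- pocket_right (a point): point on the platform's face where the foot of the right cup (platform -y) stands; fixed
- cup_left: open steel stacking cup, 65 mm high: tapered body (35 across at the foot, 51 at height 45), then a straight collar 58 across from 45 up to the rim; wall 2.5; 90 g. Nested, its collar rests on the lower cup's rim, foot 20 mm above the lower foot, 1 mm play. Origin: centre of its underside, z to the mouth. Starts in the clamp at platform y = +50 mm
- cup_right: open steel stacking cup, 65 mm high: tapered body (35 across at the foot, 51 at height 45), then a straight collar 58 across from 45 up to the rim; wall 2.5; 90 g. Nested, its collar rests on the lower cup's rim, foot 20 mm above the lower foot, 1 mm play. Origin: centre of its underside, z to the mouth. Starts in the clamp at platform y = -50 mm
- cup_base: open steel stacking cup, 65 mm high: tapered body (35 across at the foot, 51 at height 45), then a straight collar 58 across from 45 up to the rim; wall 2.5; about 120 g. Nested, its collar rests on the lower cup's rim, foot 20 mm above the lower foot, 1 mm play. Origin: centre of its underside, z to the mouth. Stands upright and loose in the middle of the tray; the foot of the stack
- tray: flat white tray plate, 250 (x) x 140 (y) x 8 mm, fixed to the table; origin at the centre of its underside. Bottles stand at both its x ends, close to the waiting cup; its y sides are free
- amber_bottle: amber bottle, 56 mm across, 120 high, standing on the tray about 90 mm from the waiting cup towards tray +x; leave alone. Origin: centre of its underside
- jar: glass jar with white cap, 56 mm across, 85 high, standing on the tray about 90 mm from the waiting cup towards tray -x; leave alone. Origin: centre of its underside
- tall_bottle: tall amber bottle, 60 mm across, 190 high, standing on the table beside the shaker on its +y side; leave alone. Origin: centre of its underside
- dish: white bowl, 90 mm across, 30 high, on the table; leave alone. Origin: centre of its underside
- beaker: wide clear beaker without collar, 80 mm across, 100 high, on the table; leave alone. Origin: centre of its underside
- spatula: hand spatula lying on the table, 180 mm long; leave alone. Origin: middle of its length, on the underside
Mind the look-alikes: they are no part of the job. What is shaped like the cup_right but red is not meant. What is shaped like the cup_left but blue is not meant.

How it is judged:
By the outcome, as a careful person would: the job done as asked, in the order asked, and still so for the second after the job is handed in, with the robot touching nothing.
It also fails if it takes over 72 s, if anything falls off the work surface, if the arm or the gripper's body presses on something with over 40 N, if the wrist force passes 120 N, or if a joint passes its speed limit or range.

ROBOT

A 6-joint arm with a two-finger parallel gripper is mounted at the origin on the work surface. World frame = base frame: x ahead of the robot, y to its left, z up, the work surface at z = 0. Lengths are in mm, angles in rad, forces in N, time in s.
With the tool pointing down it reaches from about 300 to 775 mm from the base axis. Payload 14.6 kg.
Tool frame: the origin (TCP) lies between the finger pads; the fingertips stand 8 mm ahead of it and the grasp point (between the pads) lies 11 mm behind it; z points along the fingers, y is the direction in which the jaws open and shut (so a half turn about z gives the same grasp; the last joint's range is limited). The gripper opens to 85 mm and grips with 20 to 120 N. Pads are 22 mm wide; open, the fingers measure 114 mm over their backs; the gripper's body (76 mm by 85 mm) begins 54 mm behind the grasp point. The pads swing forward as they close: fully open they stand 13 mm farther back than shut.
Start: joints at [-1.352, 0.3, 1.521, -0, 1.321, -0.067], TCP at [155.052, -527.682, 239.281] pointing down, gripper open.
Joint ranges: [-3.03, 3.03], [-0.79, 2.21], [0.23, 2.52], [-1.04, 4.18], [0, 3.07], [-2.55, 2.55]. Speed limits (rad/s): [2.22, 2.22, 2.57, 3.14, 3.14, 3.14].

INTERFACE

Orientations are given as a rotation vector (axis times angle).
In Python, from plant import get_obs, snapshot, camera_info, order, masks_of gives the robot as it stands.
- The arm moves only by the shell command python3 -m handwheel 'ROWS' [OPENING] [FORCE]. ROWS is JSON, a list of rows, each an object with "translation": the shift along the world's x, y, z in mm, a list of three; "roll": the turn about the world's z in rad. A call has 1 to 20 rows; each row is the pose to reach, as a shift and turn from the pose commanded when the call began; what a row does not reach only later rows make up. A row lasts 1/12 s, in which the tool goes at most 41.7 mm and 7.16 degrees, less where a joint would pass 70% of its speed; a pose out of reach is approached as far as the arm can. A call with a gripper value outside its range is refused whole. OPENING is the opening, from 0 (shut) to 1 (fully open), set as the call begins (- or left out, the last holds). The fingers move at their own pace and stop on an object; FORCE is the grip in N (left out, the last holds). Time passes only in rows, so rows that repeat a pose let the fingers close. It gives the time, the measured TCP pose, the force and the opening at its end, in the units of the state.
- get_obs(): the state, without advancing time (a new reading comes with each control period).
- snapshot(name): name is "side" or "top"; returns the picture (480x640x3 uint8, red, green, blue); there is no depth.
- camera_info(name): a dict with "intrinsics" (3x3 intrinsics, pixels), "k1" (the pictures are not rectified: a ray, as slopes to the right and down, at radius r is drawn at 1 + k1 r^2 times it, then the intrinsics apply), "position" and "rotation" of the camera in the world. Camera axes: x right, y up, looking along -z (the intrinsics and any distortion apply to the point x, -y, -z); pixel columns grow to the right and rows downward; lengths in mm; the calibration is good to about 2 mm. A picture is of the moment at which its call begins. camera_info takes no time and is no camera call.
- order.finish_job(): hands the job in, once; it reports no verdict.
Trained networks look in the newest picture that a camera, given by its name, has taken for a name from the list of things; names that differ only in an ending like _2 or _b are one class to them, and where a whole thing is asked for, a point or a joint stands for the part that bears it (a point fixed in the world has none). Each returns a list of dicts, best first, with "confidence" (0 to 1); they miss things now and then, are a little off and sometimes report something else, mostly with a low value. They report only what shows in the picture. A call takes as long as a camera call. They do not tell look-alikes from the thing itself.
- masks_of(camera, query): "mask" (480x640 bool, what is visible of it) and "uv" ([column, row] in pixels, amid what is visible of it).
The state is a dict: "time_s": time; "q": joint angles; "qd": joint speeds; "joint_torque": joint torques, N m; "ee_pos": TCP position; "ee_rot": TCP orientation; "force": force on the tool from outside, world axes, zero at the start; "moment": the same for the moment, N m; "grip_width": finger opening in mm.
Only numpy, scipy, OpenCV 4.12 (cv2) and the standard library are available. Lean on these libraries where they do the work, as an engineer would, in place of code of your own. Each camera call takes 0.05 s, during which the arm holds its last target. There are 200 camera calls.

## Working session

There is one attempt and no reset: what is moved stays moved. The work goes in short steps, Python scripts to look and compute and a shell command to move; the robot and the scene stay as the last step left them, time stands still between calls to the robot, and variables do not carry over. Pictures are saved under pics/ and viewed, about 8 in all and at most 12, crops included, and the job is handed in when it is done.

```bash
mkdir -p pics; ls; cat > h.py <<'E'
import numpy as np, cv2
from plant import get_obs, snapshot, camera_info, order, masks_of
def save(cam,name,crop=None,scale=1):
    im=snapshot(cam)
    if crop: im=im[crop[1]:crop[3],crop[0]:crop[2]]
    if scale!=1: im=cv2.resize(im,None,fx=scale,fy=scale,interpolation=cv2.INTER_CUBIC)
    cv2.imwrite('pics/'+name,im[:,:,::-1])
def ray(cam,uv):
    c=camera_info(cam);K=np.array(c['intrinsics']);k=c['k1']
    d=cv2.undistortPoints(np.array([[uv]],float),K,np.array([k,0,0,0,0.]))[0,0]
    return np.array(c['position']),np.array(c['rotation'])@np.array([d[0],-d[1],-1])
def atz(cam,uv,z):
    p,d=ray(cam,uv);return p+d*(z-p[2])/d[2]
def proj(cam,P):
    c=camera_info(cam);K=np.array(c['intrinsics']);k=c['k1']
    q=(np.atleast_2d(P)-np.array(c['position']))@np.array(c['rotation'])
    s=np.c_[q[:,0]/-q[:,2],-q[:,1]/-q[:,2]];s=s*(1+k*(s**2).sum(1,keepdims=True))
    return s@K[:2,:2].T+K[:2,2]
def tri(uvt,uvs):
    p,d=ray('top',uvt);r,e=ray('side',uvs)
    s=np.linalg.lstsq(np.c_[d,-e],r-p,rcond=None)[0]
    a=p+d*s[0];b=r+e*s[1];return (a+b)/2,np.linalg.norm(a-b)
E
python3 - <<'E'
from h import *
save('top','t1.png');save('side','s1.png')
for c in('top','side'):
    i=camera_info(c);print(c,i['position'],np.round(i['rotation'],3).tolist(),i['k1'],i['intrinsics'])
    for n in ['cup_left','shaker','platform','jaw_grip','tray','cup_base','jar','amber_bottle','tall_bottle','dish','beaker','spatula']:
        print(n,[(np.round(m['uv']).tolist(),round(m['confidence'],2),int(m['mask'].sum())) for m in masks_of(c,n)][:6])
print(get_obs())
E
```

```text
pics
top [ 465.93364913   30.84511855 1176.34578488] [0.075, -0.065, -1.548] -0.006741606111967808 [[558.32188617   0.         324.08726777]
 [  0.         558.32188617 239.07635748]
 [  0.           0.           1.        ]]
cup_left [([150.0, 314.0], 0.74, 733), ([221.0, 287.0], 0.71, 773)]
shaker [([249.0, 263.0], 0.68, 9515), ([246.0, 268.0], 0.21, 2275)]
platform [([250.0, 261.0], 0.97, 8345), ([457.0, 268.0], 0.6, 668), ([247.0, 266.0], 0.53, 2262)]
jaw_grip [([247.0, 269.0], 0.64, 2232), ([253.0, 260.0], 0.58, 8421), ([444.0, 265.0], 0.42, 5658)]
tray [([443.0, 270.0], 0.62, 5457), ([442.0, 226.0], 0.39, 806)]
cup_base [([459.0, 269.0], 0.86, 746)]
jar [([474.0, 313.0], 0.58, 810)]
amber_bottle [([445.0, 228.0], 0.63, 772)]
tall_bottle [([163.0, 251.0], 0.81, 1264)]
dish [([351.0, 165.0], 0.89, 1370)]
beaker [([243.0, 147.0], 0.62, 1495)]
spatula []
side [248.44574432 766.21084601 851.75747735] [0.234, -1.092, -2.476] -0.0862275296730443 [[558.76654763   0.         315.56117879]
 [  0.         558.76654763 244.79148967]
 [  0.           0.           1.        ]]
cup_left [([31
[... 522 characters left out ...]
, 211.0], 0.77, 834)]
{'time_s': 1.3, 'q': array([-1.35159450e+00,  2.99906029e-01,  1.52102815e+00,  1.36307130e-05,
        1.32068912e+00, -6.65953307e-02]), 'qd': array([-1.63012724e-03,  1.14446469e-03, -1.60521761e-04, -1.26451000e-03,
        3.68762386e-04,  5.42671518e-05]), 'joint_torque': array([ 6.63701576e-04, -5.43356967e+01, -3.61977839e+01,  1.42361625e-05,
        6.95429917e-04, -3.42024623e-05]), 'ee_pos': array([ 155.05613685, -527.67254178,  239.2653514 ]), 'ee_rot': array([-3.10954104e+00, -4.47393090e-01, -1.70146553e-05]), 'force': array([-0.25720913,  0.52446269,  0.34457507]), 'moment': array([ 0.00503591, -0.0174274 , -0.037751  ]), 'grip_width': 85.17128115794648}
```

```bash
python3 - <<'E'
s=open('h.py').read().replace("np.array(c['rotation'])","cv2.Rodrigues(np.array(c['rotation'],float))[0]")
open('h.py','w').write(s)
E
```

```text
(no output)
```

View pics/t1.png

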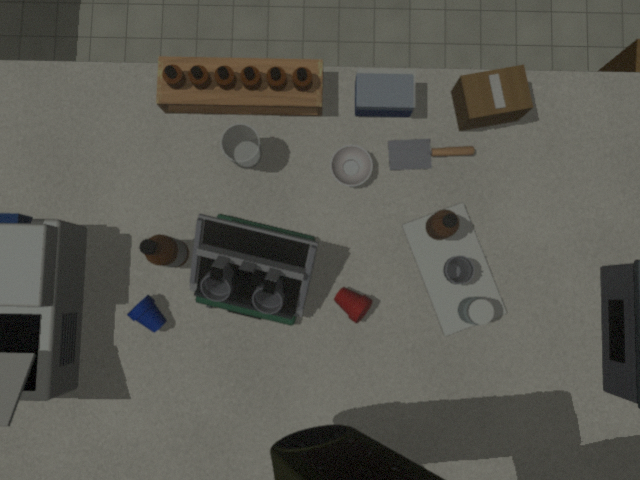

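View pics/s1.png

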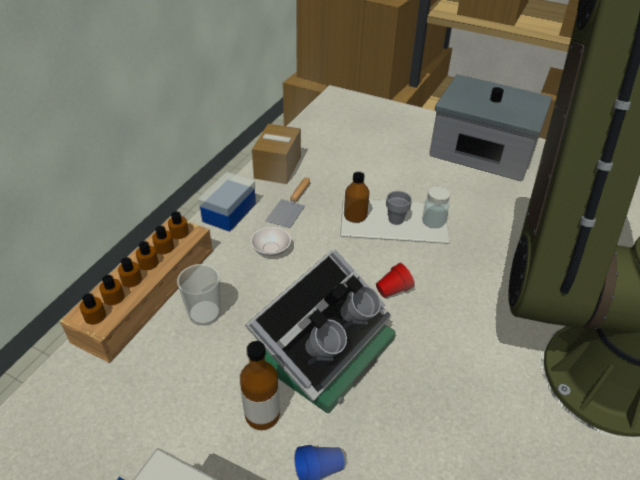

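Top view: the steel cups are at (215,287) and (268,298) in the clamp and (458,270) on the tray. The side view has them at (327,343), (360,304) and (397,207). Possible mix-ups are the red cup at top (352,304), the blue cup at (148,314), and the beaker at (241,147). By description I take the two grey steel cups in the clamp. Next is one close crop for precise features.

```bash
python3 - <<'E'
from h import *
a=cv2.imread('pics/t1.png')[205:333,180:330];b=cv2.imread('pics/s1.png')[240:420,240:400]
A=cv2.resize(a,None,fx=2.6,fy=2.6,interpolation=cv2.INTER_CUBIC);B=cv2.resize(b,None,fx=2.6,fy=2.6,interpolation=cv2.INTER_CUBIC)
H=max(A.shape[0],B.shape[0]);o=np.zeros((H,A.shape[1]+B.shape[1],3),np.uint8)
o[:A.shape[0],:A.shape[1]]=A;o[:B.shape[0],A.shape[1]:]=B
o=np.clip(o*1.8,0,255).astype(np.uint8);cv2.imwrite('pics/c1.png',o);print(o.shape)
print('cup_base rim',atz('top',(458,269),73),tri((459,269),(397,205)))
print('jar',atz('top',(481,311),93),'amber',atz('top',(450,220),128),'tall',atz('top',(149,247),190),'blue',atz('top',(148,314),25),'red',atz('top',(352,304),25))
print('cups',tri((216,286),(327,341)),tri((268,297),(361,304)))
for p in [(405,226),(466,205),(506,311),(446,334)]: print('tray',atz('top',p,8))
R=cv2.Rodrigues(get_obs()['ee_rot'])[0];print(R.round(3))
E
```

```text
(468, 806, 3)
cup_base rim [ 511.2515019  -227.03226454   73.        ] (array([ 514.49166554, -234.91051952,   45.32705987]), np.float64(4.295473856862149))
jar [ 430.59774902 -266.66545057   93.        ] amber [ 601.20451509 -199.0162182   128.        ] tall [533.52527733 348.10798363 190.        ] blue [407.13575726 396.38267251  25.        ] red [436.84313386 -21.34008303  25.        ]
cups (array([469.79729094, 242.31788156, 113.447072  ]), np.float64(5.245130720749571)) (array([451.1987245 , 142.68858529, 114.17718955]), np.float64(5.1368663572613835))
tray [ 601.9402453  -130.73044342    8.        ]
tray [ 649.30950534 -259.02824323    8.        ]
tray [ 428.94790261 -341.87058116    8.        ]
tray [ 379.0097026  -217.54405059    8.        ]
[[ 0.959  0.282  0.   ]
 [ 0.282 -0.959  0.   ]
 [ 0.    -0.    -1.   ]]
```

View pics/c1.png

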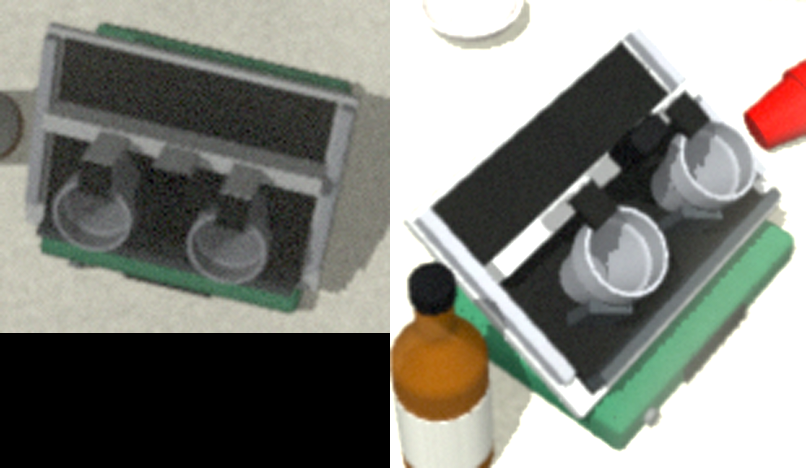

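```bash
cat >> h.py <<'E'
def plat(p): # p=x,y,yaw -> function platform->world
    c,s=np.cos(p[2]),np.sin(p[2]);Rz=np.array([[c,-s,0],[s,c,0],[0,0,1]])
    C,S=np.cos(np.pi/6),.5;Ry=np.array([[C,0,-S],[0,1,0],[S,0,C]])
    return lambda q:np.atleast_2d(q)@(Rz@Ry).T+np.array([p[0],p[1],85])
E
python3 - <<'E'
from h import *
from scipy.optimize import least_squares
T=[(215.4,286.5),(267.7,299.2)];S=[(330.8,336.5),(366,301.5)]
for a,b in zip(T,S): print(tri(a,b))
q=[[-22,50,65],[-22,-50,65]]
f=lambda p:np.r_[(proj('top',plat(p)(q))-T).ravel(),(proj('side',plat(p)(q))-S).ravel()]
r=least_squares(f,[500,190,-.19]);p=r.x;print(p,r.fun.round(1));np.save('p.npy',p)
print('rimL,R',plat(p)(q))
im={c:cv2.resize(cv2.imread('pics/%s1.png'%c[0]),None,fx=3,fy=3) for c in('top','side')}
t=np.linspace(0,2*np.pi,40)
def draw(P,col,cl=True):
    for c in im: cv2.polylines(im[c],[(proj(c,P)*3+1).round().astype(int)],cl,col,1)
for y in(50,-50): draw(plat(p)(np.c_[-22+29*np.cos(t),y+29*np.sin(t),65+0*t]),(0,255,255))
draw(plat(p)([[85,117.5,0],[85,-117.5,0],[-85,-117.5,0],[-85,117.5,0]]),(0,0,255))
for x in(5,15,25): draw(plat(p)([[x-9,15,100],[x-9,-15,100],[x+9,-15,100],[x+9,15,100]]),(0,255,0) if x==15 else (255,0,255))
b=np.array([514,-234,73]);draw(b+np.c_[29*np.cos(t),29*np.sin(t),0*t],(0,255,255))
A=np.clip(im['top'][630:975,560:980]*1.6,0,255);A2=np.clip(im['top'][700:930,1290:1460]*1.6,0,255)
B=np.clip(im['side'][740:1240,730:1180]*1.3,0,255);B2=np.clip(im['side'][560:700,1110:1280]*1.3,0,255)
o=np.zeros((600,800,3),np.uint8)
o[:345,:350]=A[:,:350];o[350:580,:170]=A2;o[:500,350:800]=B;o[360:500,175:345]=B2
cv2.imwrite('pics/c2.png',o)
E
```

```text
(array([466.71731497, 240.30368377, 125.42903727]), np.float64(0.7991135604392032))
(array([445.20780722, 141.55699206, 123.12196477]), np.float64(0.9106547903394597))
[ 5.05714367e+02  1.81358268e+02 -2.17166368e-01] [-1.1  0.1 -1.6  0.1  0.4 -1.3  0.4 -1.8]
rimL,R [[466.14585003 241.29155372 130.29165125]
 [444.59950834 143.64036243 130.29165125]]
```

View pics/c2.png

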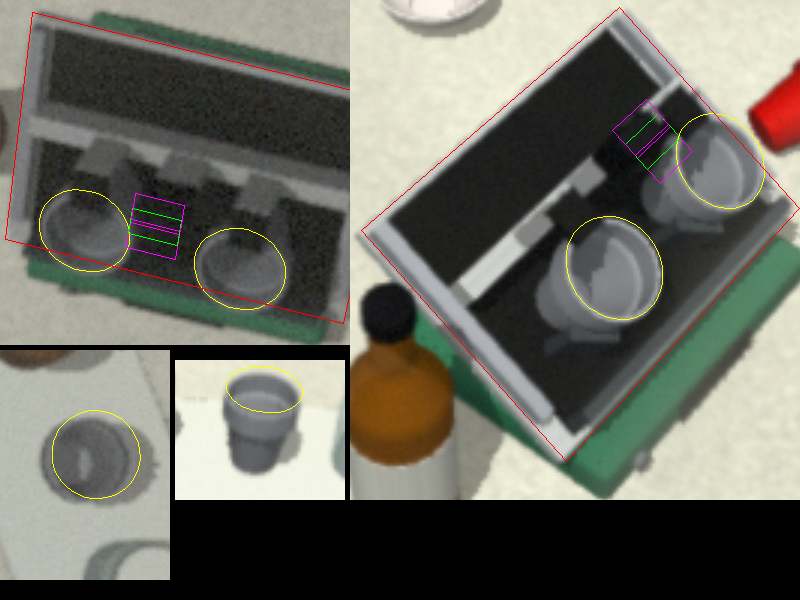

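```bash
python3 - <<'E'
from h import *
p=np.load('p.npy');f=plat(p);w=f([0,0,0])[0];M=f(np.eye(3))-w
P,e=tri((249,263.3),(338,292));print('grip plat',(P-w)@M.T,P,e)
def crop(cam,x0,y0,x1,y1,s,dr=True,g=1.6):
    im=cv2.resize(cv2.imread('pics/%s1.png'%cam[0])[y0:y1,x0:x1],None,fx=s,fy=s,interpolation=cv2.INTER_LANCZOS4)
    im=np.clip(im*g,0,255).astype(np.uint8)
    if dr:
      for x,c in((20,(255,0,255)),(30,(0,255,0)),(40,(0,255,255))):
        q=(proj(cam,f([[x-9,15,100],[x-9,-15,100],[x+9,-15,100],[x+9,15,100]]))+.5-[x0,y0])*s
        cv2.polylines(im,[q.round().astype(int)],True,c,1)
    for k in range(0,x1-x0,10): cv2.line(im,(k*s,0),(k*s,5),(0,0,255),1)
    for k in range(0,y1-y0,10): cv2.line(im,(0,k*s),(5,k*s),(0,0,255),1)
    return im
A=crop('top',195,240,295,320,4,0,2);C=crop('top',195,240,295,320,4,1,2);B=crop('side',300,270,390,350,4,0,1.4);D=crop('side',300,270,390,350,4,1,1.4)
o=np.zeros((644,770,3),np.uint8);o[:320,:400]=A;o[322:642,:400]=C;o[:320,405:765]=B;o[322:642,405:765]=D
cv2.imwrite('pics/c3.png',o[:600] if 0 else cv2.resize(o,(717,600)))
E
```

```text
grip plat [ 30.35606152 -11.20412678  60.74772203] [499.3114898  171.29741648 152.78710126] 22.50882525103314
```

View pics/c3.png

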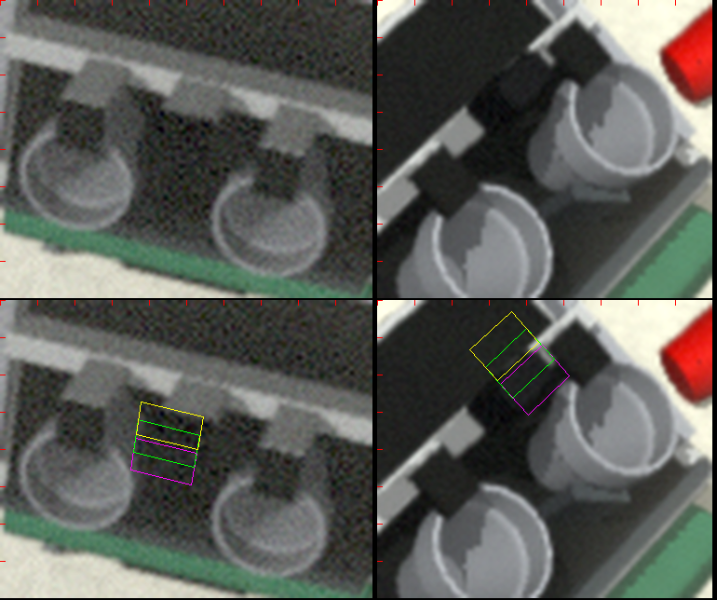

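```bash
python3 - <<'E'
from h import *
p=np.load('p.npy');f=plat(p)
print('grip',f([[25,0,85],[25,0,100],[25,0,66]]).round(1),'obs',get_obs()['ee_pos'].round(1))
E
R='{"translation":[338,644,20],"roll":-0.5}'
python3 -m handwheel '[{"translation":[338,644,20],"roll":-0.5},{"translation":[338,644,20],"roll":-0.5},{"translation":[338,644,20],"roll":-0.5},{"translation":[338,644,20],"roll":-0.5},{"translation":[338,644,20],"roll":-0.5},{"translation":[338,644,20],"roll":-0.5},{"translation":[338,644,20],"roll":-0.5},{"translation":[338,644,20],"roll":-0.5},{"translation":[338,644,20],"roll":-0.5},{"translation":[338,644,20],"roll":-0.5},{"translation":[338,644,20],"roll":-0.5},{"translation":[338,644,20],"roll":-0.5},{"translation":[338,644,20],"roll":-0.5},{"translation":[338,644,20],"roll":-0.5},{"translation":[338,644,20],"roll":-0.5},{"translation":[338,644,20],"roll":-0.5},{"translation":[338,644,20],"roll":-0.5},{"translation":[338,644,20],"roll":-0.5},{"translation":[338,644,20],"roll":-0.5},{"translation":[338,644,20],"roll":-0.5}]' 0.47 20
```

```text
grip [[485.4 185.9 171.1]
 [478.  187.5 184.1]
 [494.6 183.8 154.7]] obs [ 155.1 -527.7  239.3]
time_s: 2.97
ee_pos: [493.0, 117.1, 258.8]
ee_rot: [3.124, -0.333, -0.001]
force: [0.1, 0.1, -0.6]
grip_width: 40.4
```

```bash
python3 -m handwheel '[{"translation":[-4,35,-25],"roll":0},{"translation":[-8,68,-50],"roll":0},{"translation":[-8,68,-54],"roll":0},{"translation":[-8,68,-54],"roll":0},{"translation":[-8,68,-54],"roll":0}]' 
python3 - <<'E'
from h import *
def crop(cam,x0,y0,x1,y1,s,g):
    im=snapshot(cam)[:,:,::-1]; cv2.imwrite('pics/g_%s.png'%cam,im)
    im=cv2.resize(im[y0:y1,x0:x1],None,fx=s,fy=s,interpolation=cv2.INTER_LANCZOS4)
    return np.clip(im*g,0,255).astype(np.uint8)
B=crop('side',285,240,385,350,5,1.6);A=crop('top',195,210,295,320,3,2.2)
o=np.zeros((550,800,3),np.uint8);o[:550,:500]=B;o[:330,500:]=A
cv2.imwrite('pics/c4.png',o);print(get_obs()['ee_pos'])
E
```

```text
time_s: 3.38
ee_pos: [485.1, 183.4, 205.8]
ee_rot: [3.123, -0.337, 0.001]
force: [1.0, 0.2, 0.1]
grip_width: 40.1
[485.58393189 183.16073458 206.47012215]
```

View pics/c4.png

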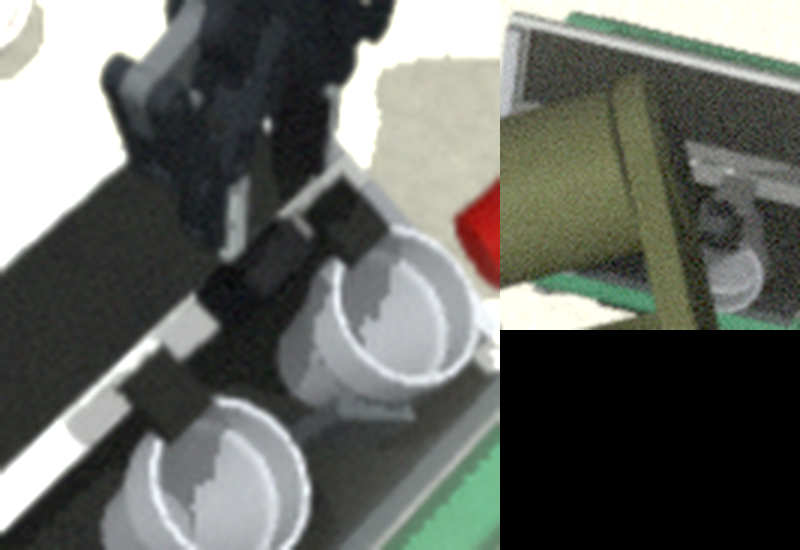

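The side view shows the grip block's top face at crop (280,255), px (341,291). That matches platform x of about 22. The fingers straddle it from above, so I descend and grip.

```bash
python3 -m handwheel '[{"translation":[-2,1,-12],"roll":0},{"translation":[-3,1,-24],"roll":0},{"translation":[-3,1,-38],"roll":0},{"translation":[-3,1,-38],"roll":0},{"translation":[-3,1,-38],"roll":0}]' 
python3 -m handwheel '[{"translation":[0,0,0],"roll":0},{"translation":[0,0,0],"roll":0},{"translation":[0,0,0],"roll":0},{"translation":[0,0,0],"roll":0},{"translation":[0,0,0],"roll":0},{"translation":[0,0,0],"roll":0}]' 0.1 40
```

```text
time_s: 3.9
ee_pos: [482.3, 184.6, 168.0]
ee_rot: [-3.123, 0.338, -0.0]
force: [0.4, -0.4, -0.5]
grip_width: 39.9
time_s: 4.4
ee_pos: [482.7, 185.3, 168.8]
ee_rot: [-3.123, 0.336, -0.004]
force: [-0.2, -1.9, 7.6]
grip_width: 28.7
```

```bash
python3 -m handwheel '[{"translation":[4,-1,2.5],"roll":0},{"translation":[8.5,-2,5],"roll":0},{"translation":[13,-3,7.5],"roll":0},{"translation":[17,-3.8,10],"roll":0},{"translation":[21,-4.6,12.5],"roll":0},{"translation":[25.5,-5.6,15],"roll":0},{"translation":[30,-6.5,17.5],"roll":0},{"translation":[34,-7.4,20],"roll":0},{"translation":[38,-8.4,22.5],"roll":0},{"translation":[38,-8.4,22.5],"roll":0}]'
python3 -m handwheel '[{"translation":[2,-0.5,1.2],"roll":0},{"translation":[4.2,-0.9,2.5],"roll":0},{"translation":[5.1,-1.1,3],"roll":0},{"translation":[5.1,-1.1,3],"roll":0},{"translation":[5.1,-1.1,3],"roll":0}]'
```

```text
time_s: 5.23
ee_pos: [520.2, 177.1, 190.9]
ee_rot: [-3.123, 0.336, 0.0]
force: [-4.5, 1.5, 7.1]
grip_width: 29.0
time_s: 5.65
ee_pos: [521.1, 176.9, 191.3]
ee_rot: [3.123, -0.334, -0.018]
force: [-32.4, 7.9, -0.8]
grip_width: 29.3
```

```bash
python3 - <<'E'
from h import *
im=snapshot('side')[:,:,::-1];cv2.imwrite('pics/s3.png',im)
p=np.load('p.npy');f=plat(p);w=f([0,0,0])[0];M=f(np.eye(3))-w
print(get_obs()['ee_pos'],get_obs()['force'])
o=cv2.imread('pics/g_side.png')
out=[]
for k,i in enumerate((o,im)):
    x0,y0=250,235;c=cv2.resize(i[y0:y0+145,x0:x0+100+25],None,fx=3.2,fy=3.2,interpolation=cv2.INTER_LANCZOS4)
    c=np.clip(c*1.5,0,255).astype(np.uint8)
    for a in range(0,61,10): # ticks along left lip top edge, y=61 z=74.5
        q=((proj('side',f([[a-5,61,74.5],[a-5,66,74.5]]))+.5-[x0,y0])*3.2).round().astype(int)
        cv2.line(c,tuple(map(int,q[0])),tuple(map(int,q[1])),(0,0,255) if a%50 else (0,255,0),1)
    out.append(c)
cv2.imwrite('pics/c5.png',np.hstack(out))
E
```

```text
[521.0292635  176.87999751 191.25969771] [-33.2356286    8.50736276  -0.27297965]
```

View pics/c5.png

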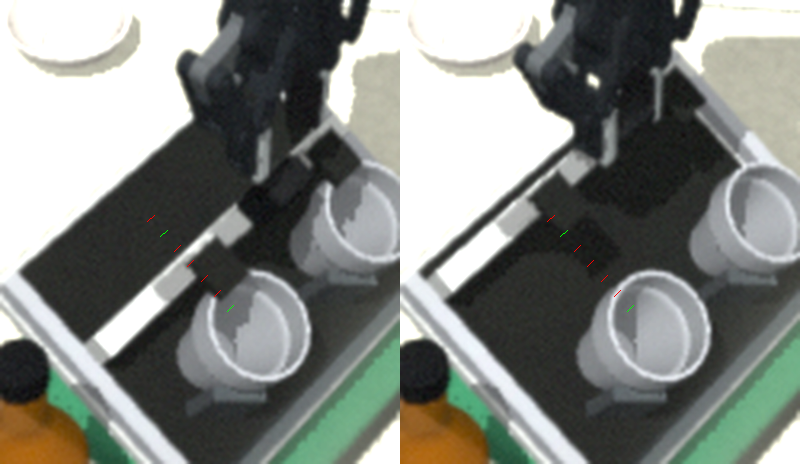

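```bash
python3 - <<'E'
from h import *
a=cv2.imread('pics/g_side.png');b=cv2.imread('pics/s3.png')
f=plat(np.load('p.npy'))
def u(x,y): return 250+x/3.2,235+y/3.2
for name,(cx,cy),P in (('upright+lip',(200,262),(5,50,70)),('bar end',(107,353),(25,100,20)),('bar+upright',(160,295),(22,65,40))):
    x,y=map(round,u(cx,cy));t=a[y-8:y+9,x-8:x+9]
    r=cv2.matchTemplate(b[y-45:y+20,x-45:x+20],t,cv2.TM_CCOEFF_NORMED);_,m,_,l=cv2.minMaxLoc(r)
    d=np.array(l)+8-45
    best=min(np.arange(30,60,.5),key=lambda s:np.linalg.norm(proj('side',f([[P[0]+s,P[1],P[2]]]))[0]-proj('side',f([P]))[0]-d))
    print(name,d,round(m,3),best)
E
python3 -m handwheel '[{"translation":[2,-0.4,1.2],"roll":0},{"translation":[2,-0.4,1.2],"roll":0},{"translation":[2,-0.4,1.2],"roll":0}]' - 70
```

```text
upright+lip [-18 -19] 0.765 42.5
bar end [-18 -20] 0.977 44.0
bar+upright [-18 -19] 0.892 43.0
time_s: 5.95
ee_pos: [521.1, 176.8, 191.4]
ee_rot: [3.122, -0.333, -0.027]
force: [-47.4, 9.6, -1.7]
grip_width: 28.9
```

```bash
python3 -m handwheel '[{"translation":[-2.5,0.5,-1.5],"roll":0},{"translation":[-5,1.1,-3],"roll":0},{"translation":[-5,1.1,-3],"roll":0}]'
python3 -m handwheel '[{"translation":[0,0,0],"roll":0},{"translation":[0,0,0],"roll":0},{"translation":[0,0,0],"roll":0},{"translation":[0,0,0],"roll":0}]' 0.47 20
python3 - <<'E'
from h import *
f=plat(np.load('p.npy'))
print('downhill rims L,R',f([[-49.7,50,65],[-49.7,-50,65]]).round(1), 'uphill',f([[5.7,50,65],[5.7,-50,65]]).round(1))
E
```

```text
time_s: 6.2
ee_pos: [520.9, 176.9, 191.3]
ee_rot: [3.124, -0.335, -0.004]
force: [-10.4, 1.2, 2.6]
grip_width: 28.3
time_s: 6.53
ee_pos: [522.4, 176.4, 191.3]
ee_rot: [-3.123, 0.336, -0.001]
force: [-0.1, -0.5, 0.2]
grip_width: 40.1
downhill rims L,R [[442.7 246.5 116.4]
 [421.2 148.8 116.4]] uphill [[489.6 236.1 144.1]
 [468.  138.5 144.1]]
```

```bash
python3 -m handwheel '[{"translation":[0,0,20],"roll":0},{"translation":[0,0,40],"roll":0},{"translation":[-20,-5,45],"roll":0.12},{"translation":[-60,-15,45],"roll":0.24}]' 0.35 20
python3 - <<'E'
from h import *
o=get_obs();print(o['q'].round(3),o['ee_pos'],o['ee_rot'])
E
```

```text
time_s: 6.87
ee_pos: [463.8, 161.7, 237.2]
ee_rot: [-3.141, -0.048, -0.005]
force: [-0.3, 0.1, 0.0]
grip_width: 30.1
[ 0.261  0.169  1.688 -0.     1.282  1.801] [463.84595206 161.68421933 237.1886467 ] [-3.14053018 -0.04765829 -0.00489167]
```

```bash
python3 -m handwheel '[{"translation":[-42,-14,0],"roll":0.24},{"translation":[-42,-14,0],"roll":0.48},{"translation":[-42,-14,0],"roll":0.72},{"translation":[-42,-14,0],"roll":0.96},{"translation":[-42,-14,0],"roll":1.2},{"translation":[-42,-14,-20],"roll":1.324},{"translation":[-42,-14,-50],"roll":1.324},{"translation":[-42,-14,-76],"roll":1.324},{"translation":[-42,-14,-76],"roll":1.324},{"translation":[-42,-14,-76],"roll":1.324},{"translation":[-42,-14,-76],"roll":1.324},{"translation":[-42,-14,-76],"roll":1.324},{"translation":[-42,-14,-76],"roll":1.324},{"translation":[-42,-14,-76],"roll":1.324}]'
python3 - <<'E'
from h import *
P=[]
for cam,(x0,y0,x1,y1),s in(('side',(310,255,410,345),5),('top',(225,255,285,325),5)):
    im=snapshot(cam)[:,:,::-1];cv2.imwrite('pics/w_%s.png'%cam,im)
    P.append(np.clip(cv2.resize(im[y0:y1,x0:x1],None,fx=s,fy=s,interpolation=cv2.INTER_LANCZOS4)*1.6,0,255).astype(np.uint8))
o=np.zeros((450,800,3),np.uint8);o[:450,:500]=P[0];o[:350,500:]=P[1];cv2.imwrite('pics/c6.png',o)
print(get_obs()['ee_pos'].round(1))
E
```

```text
time_s: 8.03
ee_pos: [420.3, 147.5, 160.2]
ee_rot: [2.456, 1.959, 0.001]
force: [0.1, -0.2, -0.1]
grip_width: 29.8
[420.2 147.5 160.1]
```

View pics/c6.png

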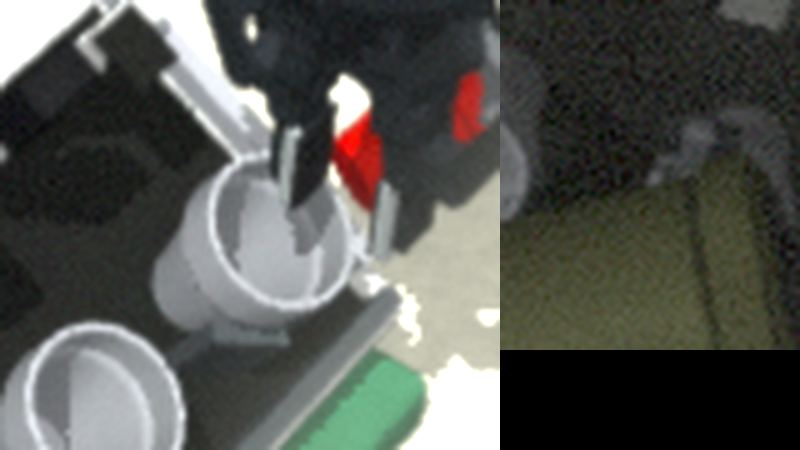

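```bash
python3 - <<'E'
from h import *
f=plat(np.load('p.npy'))
c=lambda P:((proj('side',P)+.5-[310,255])*5).round(0)
print('tip mid',c([[420.2,147.5,155],[420.2,147.5,152]]),'down rim',c(f([[-51,-50,65]])),'ell L/R/T/B',)
t=np.linspace(0,2*np.pi,200);e=c(f(np.c_[-22+29*np.cos(t),-50+29*np.sin(t),65+0*t]));print(e.min(0),e.max(0))
E
```

```text
tip mid [[353. 209.]
 [352. 215.]] down rim [[341. 289.]] ell L/R/T/B
[210. 148.] [358. 306.]
```

```bash
python3 -m handwheel '[{"translation":[0.5,0.5,-15],"roll":0},{"translation":[0.5,0.5,-30],"roll":0},{"translation":[0.5,0.5,-42],"roll":0},{"translation":[0.5,0.5,-48],"roll":0},{"translation":[0.5,0.5,-54],"roll":0},{"translation":[0.5,0.5,-54],"roll":0},{"translation":[0.5,0.5,-54],"roll":0}]'
```

```text
time_s: 8.72
ee_pos: [421.1, 148.2, 106.9]
ee_rot: [2.453, 1.962, 0.002]
force: [-4.4, -0.8, 9.0]
grip_width: 30.1
```

```bash
python3 -m handwheel '[{"translation":[0,0,0],"roll":0},{"translation":[0,0,0],"roll":0},{"translation":[0,0,0],"roll":0},{"translation":[0,0,0],"roll":0},{"translation":[0,0,0],"roll":0},{"translation":[0,0,0],"roll":0}]' 0 20
```

```text
time_s: 9.22
ee_pos: [422.7, 148.1, 107.8]
ee_rot: [2.451, 1.96, 0.008]
force: [6.0, -2.8, 9.7]
grip_width: 10.9
```

```bash
python3 -m handwheel '[{"translation":[0,0,3],"roll":0},{"translation":[0,0,6],"roll":0},{"translation":[0,0,10],"roll":0},{"translation":[0,0,15],"roll":0},{"translation":[0,0,15],"roll":0}]'
python3 -m handwheel '[{"translation":[0,0,6],"roll":0},{"translation":[0,0,12],"roll":0},{"translation":[0,0,18],"roll":0},{"translation":[0,0,25],"roll":0},{"translation":[0,0,25],"roll":0},{"translation":[0,0,25],"roll":0}]'
```

```text
time_s: 9.63
ee_pos: [422.1, 148.1, 122.7]
ee_rot: [2.452, 1.961, 0.006]
force: [3.0, -1.0, 4.9]
grip_width: 5.8
time_s: 10.13
ee_pos: [420.7, 148.1, 146.5]
ee_rot: [2.453, 1.963, 0.001]
force: [1.4, 0.0, 2.1]
grip_width: 4.0
```

```bash
python3 -m handwheel '[{"translation":[0,-4,25],"roll":0},{"translation":[0,-10,50],"roll":0},{"translation":[0,-30,80],"roll":0},{"translation":[0,-60,90],"roll":0},{"translation":[0,-60,90],"roll":0},{"translation":[0,-60,90],"roll":0}]' 0 50
python3 - <<'E'
from h import *
im=snapshot('side')[:,:,::-1];cv2.imwrite('pics/s5.png',im)
print([(m['uv'],m['confidence']) for m in masks_of('side','cup_right')][:4],get_obs()['force'])
cv2.imwrite('pics/c7.png',np.clip(cv2.resize(im[180:340,280:480],None,fx=4,fy=4,interpolation=cv2.INTER_CUBIC)*1.5,0,255)[:600])
E
```

```text
time_s: 10.63
ee_pos: [420.4, 87.3, 236.0]
ee_rot: [-2.455, -1.96, 0.0]
force: [-0.2, -0.0, -1.0]
grip_width: 2.1
[([379.5, 242.3], 0.74), ([393.8, 280.4], 0.67)] [ 0.73984377  0.00117071 -0.37962693][ WARN:0@2.825] global loadsave.cpp:1063 imwrite_ Unsupported depth image for selected encoder is fallbacked to CV_8U.
```

View pics/c7.png

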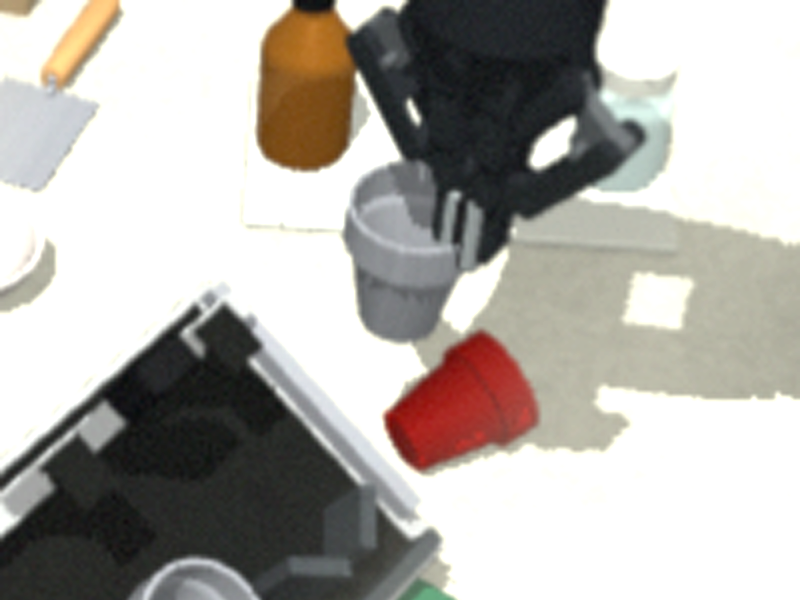

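```bash
cat >> h.py <<'E'
from scipy.optimize import minimize
_t=np.linspace(0,2*np.pi,48)
def sil(cam,c,occ=None):
    m=np.zeros((480*4,640*4),np.uint8)
    for sec in ([(0,17.5),(45,25.5)],[(45,29),(65,29)]):
        P=np.vstack([np.c_[c[0]+r*np.cos(_t),c[1]+r*np.sin(_t),c[2]+h+0*_t] for h,r in sec])
        cv2.fillConvexPoly(m,cv2.convexHull(((proj(cam,P)+.5)*4).astype(np.float32)).round().astype(np.int32),1)
    return cv2.resize(m.astype(np.float32),(640,480),interpolation=cv2.INTER_AREA)
def iou(cam,mask,c):
    s=sil(cam,c);return np.minimum(s,mask).sum()/np.maximum(s,mask).sum()
E
python3 - <<'E'
from h import *
snapshot('side');snapshot('top');M={}
for c in('side','top'):
    r=masks_of(c,'cup_base');print(c,[(np.round(m['uv']),round(m['confidence'],2),m['mask'].sum()) for m in r][:3])
    exp=proj(c,[514,-232,45])[0]
    r=[m for m in r if np.hypot(*(np.array(m['uv'])-exp))<15]
    if r: M[c]=r[0]['mask'].astype(np.float32)
for s in list(M)and[list(M)]+[[k] for k in M]:
    b=minimize(lambda p:-sum(iou(c,M[c],[p[0],p[1],8]) for c in s),[514,-232],method='Nelder-Mead',options=dict(initial_simplex=[[508,-226],[520,-230],[512,-240]]))
    print(s,b.x.round(1),b.fun)
r=masks_of('side','cup_right');o=get_obs()['ee_pos']
ex=o+np.array([.976*27.75,-.215*27.75,0])-[0,0,65-16+8]
print('expected held',ex.round(1))
m=min(r,key=lambda m:np.hypot(*(np.array(m['uv'])-[379,242])));print(m['uv'])
hm=m['mask'].astype(np.float32)
b=minimize(lambda p:-np.minimum(sil('side',[p[0],ex[1],p[1]]),hm).sum()/np.maximum(sil('side',[p[0],ex[1],p[1]]),hm).sum(),[ex[0],ex[2]],method='Nelder-Mead',options=dict(initial_simplex=[[ex[0]-5,ex[2]-5],[ex[0]+5,ex[2]],[ex[0],ex[2]+5]]))
print('held x,z (y fixed)',b.x.round(1),b.fun)
E
```

```text
side []
top [(array([458., 268.]), 0.74, np.int64(673))]
['top'] [ 510.1 -230.9] -0.9024472236633301
['top'] [ 510.1 -230.9] -0.9024472236633301
expected held [447.5  82.6 178.4]
[378.6, 242.9]
held x,z (y fixed) [451.2 171.6] -0.7468627691268921
```

```bash
python3 -m handwheel '[{"translation":[11,-40,0],"roll":-0.12},{"translation":[22,-80,0],"roll":-0.24},{"translation":[33,-120,0],"roll":-0.36},{"translation":[45,-160,0],"roll":-0.48},{"translation":[56,-200,0],"roll":-0.6},{"translation":[67,-240,0],"roll":-0.72},{"translation":[78,-275,0],"roll":-0.84},{"translation":[82,-293,0],"roll":-0.96},{"translation":[82,-293,-20],"roll":-0.99},{"translation":[82,-293,-45],"roll":-0.99},{"translation":[82,-293,-63],"roll":-0.99},{"translation":[82,-293,-66],"roll":-0.99},{"translation":[82,-293,-66],"roll":-0.99},{"translation":[82,-293,-66],"roll":-0.99},{"translation":[82,-293,-66],"roll":-0.99},{"translation":[82,-293,-66],"roll":-0.99}]'
python3 - <<'E'
from h import *
R=cv2.Rodrigues(get_obs()['ee_rot'])[0];o=get_obs()['ee_pos'];ex=o+R[:,1]*27.75;print(o.round(1),R[:,1].round(3),'held xy',ex.round(1))
im=snapshot('side');cv2.imwrite('pics/s6.png',im[:,:,::-1]);cv2.imwrite('pics/t6.png',snapshot('top')[:,:,::-1])
for c in('side','top'):
    r=masks_of(c,'cup_base');print(c,[(np.round(m['uv']),round(m['confidence'],2),m['mask'].sum()) for m in r][:4], proj(c,[[512,-232,40],[ex[0],ex[1],ex[2]-25]]).round())
    np.save('m_%s.npy'%c,np.array([m['mask'] for m in r]))
E
```

```text
time_s: 12.32
ee_pos: [503.1, -205.0, 171.2]
ee_rot: [3.09, 0.562, 0.002]
force: [0.2, 0.2, -0.2]
grip_width: 1.9
[ 503.1 -205.   171.2] [ 0.352 -0.936  0.001] held xy [ 512.9 -231.   171.2]
side [(array([396., 204.]), 0.95, np.int64(690)), (array([326., 320.]), 0.57, np.int64(12792)), (array([324., 341.]), 0.21, np.int64(1215))] [[398. 208.]
 [403. 170.]]
top [(array([258., 263.]), 0.52, np.int64(8839)), (array([446., 266.]), 0.51, np.int64(45))] [[457. 269.]
 [469. 267.]]
```

```bash
python3 - <<'E'
from h import *
m=np.load('m_side.npy')[0].astype(np.float32)
b=minimize(lambda p:-iou('side',m,[p[0],p[1],8]),[512,-232],method='Nelder-Mead',options=dict(initial_simplex=[[508,-226],[520,-230],[512,-240]]));print('base side',b.x.round(1),b.fun)
im=cv2.imread('pics/s6.png');s=5;x0,y0=340,130
c=np.clip(cv2.resize(im[y0:y0+110,x0:x0+120],None,fx=s,fy=s,interpolation=cv2.INTER_CUBIC)*1.4,0,255).astype(np.uint8)
def circ(P,r,col):
    q=np.c_[P[0]+r*np.cos(_t),P[1]+r*np.sin(_t),P[2]+0*_t];cv2.polylines(c,[((proj('side',q)+.5-[x0,y0])*s).round().astype(int)],True,col,1)
from h import _t
bx,by=b.x
circ([bx,by,73],29,(0,255,255));circ([bx,by,8],17.5,(0,255,255))
z=171.2-8+16
circ([512.9,-231,z],29,(0,0,255));circ([512.9,-231,z-65],17.5,(0,0,255))
cv2.imwrite('pics/c8.png',c)
E
```

```text
base side [ 514.3 -226.9] -0.9521793127059937
```

View pics/c8.png

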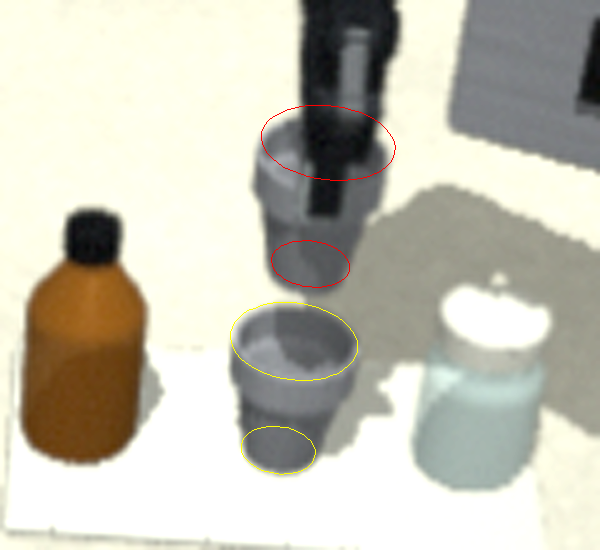

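```bash
python3 -m handwheel '[{"translation":[0,1.5,-10],"roll":0},{"translation":[0,1.5,-20],"roll":0},{"translation":[0,1.5,-30],"roll":0},{"translation":[0,1.5,-40],"roll":0},{"translation":[0,1.5,-48],"roll":0},{"translation":[0,1.5,-56],"roll":0},{"translation":[0,1.5,-60],"roll":0},{"translation":[0,1.5,-64],"roll":0},{"translation":[0,1.5,-68],"roll":0},{"translation":[0,1.5,-68],"roll":0}]'
```

```text
time_s: 13.35
ee_pos: [502.5, -203.4, 101.4]
ee_rot: [-3.091, -0.562, 0.001]
force: [-1.1, 0.4, -1.0]
grip_width: 2.2
```

```bash
python3 -m handwheel '[{"translation":[0,0,-2],"roll":0},{"translation":[0,0,-4],"roll":0},{"translation":[0,0,-6],"roll":0},{"translation":[0,0,-6],"roll":0}]'; python3 -m handwheel '[{"translation":[0,0,-2],"roll":0},{"translation":[0,0,-4],"roll":0},{"translation":[0,0,-4],"roll":0}]'
```

```text
time_s: 13.68
ee_pos: [502.5, -203.4, 95.7]
ee_rot: [-3.091, -0.562, 0.0]
force: [-0.5, 0.2, -0.8]
grip_width: 1.8
time_s: 13.93
ee_pos: [502.5, -203.4, 91.6]
ee_rot: [-3.091, -0.562, 0.001]
force: [0.2, 0.4, -1.0]
grip_width: 2.2
```

```bash
for i in 1; do python3 -m handwheel '[{"translation":[0,0,-1.5],"roll":0},{"translation":[0,0,-3],"roll":0},{"translation":[0,0,-3],"roll":0}]'; done; python3 -m handwheel '[{"translation":[0,0,-1.5],"roll":0},{"translation":[0,0,-2],"roll":0},{"translation":[0,0,-2],"roll":0}]'
```

```text
time_s: 14.18
ee_pos: [502.8, -203.4, 89.2]
ee_rot: [3.091, 0.562, 0.001]
force: [-0.9, 0.8, 1.2]
grip_width: 2.1
time_s: 14.43
ee_pos: [503.3, -203.5, 88.7]
ee_rot: [3.09, 0.562, 0.003]
force: [-5.4, 5.1, 18.2]
grip_width: 2.4
```

```bash
python3 -m handwheel '[{"translation":[0,0,1.2],"roll":0},{"translation":[0,0,1.2],"roll":0}]'; python3 -m handwheel '[{"translation":[0,0,1.2],"roll":0},{"translation":[0,0,1.2],"roll":0},{"translation":[0,0,1.2],"roll":0},{"translation":[0,0,1.2],"roll":0}]' 0.25 20;  python3 -m handwheel '[{"translation":[0,0,8],"roll":0},{"translation":[0,0,18],"roll":0},{"translation":[0,0,40],"roll":0},{"translation":[0,0,80],"roll":0},{"translation":[0,0,120],"roll":0},{"translation":[0,0,150],"roll":0},{"translation":[0,0,150],"roll":0}]' 
python3 - <<'E'
from h import *
im=snapshot('side');cv2.imwrite('pics/s7.png',im[:,:,::-1])
r=masks_of('side','cup_base');print([(np.round(m['uv']),round(m['confidence'],2),m['mask'].sum()) for m in r][:4])
bx,by=514.3,-226.9
s=5;x0,y0=340,130
c=np.clip(cv2.resize(im[y0:y0+110,x0:x0+120,::-1],None,fx=s,fy=s,interpolation=cv2.INTER_CUBIC)*1.4,0,255).astype(np.uint8)
from h import _t
for P,r in(([bx,by,93],29),([bx,by,8],17.5)):
    q=np.c_[P[0]+r*np.cos(_t),P[1]+r*np.sin(_t),P[2]+0*_t];cv2.polylines(c,[((proj('side',q)+.5-[x0,y0])*s).round().astype(int)],True,(0,255,255),1)
cv2.imwrite('pics/c9.png',c)
E
```

```text
time_s: 14.6
ee_pos: [503.0, -203.5, 88.8]
ee_rot: [3.09, 0.562, 0.002]
force: [-0.5, 2.3, 8.4]
grip_width: 2.0
time_s: 14.93
ee_pos: [502.5, -203.5, 89.1]
ee_rot: [-3.091, -0.562, 0.001]
force: [-0.3, -0.4, 0.1]
grip_width: 21.4
time_s: 15.52
ee_pos: [504.2, -204.2, 247.2]
ee_rot: [3.084, 0.561, 0.014]
force: [-0.1, -0.2, 1.1]
grip_width: 21.4
[(array([397., 211.]), 0.79, np.int64(356))]
```

View pics/c9.png

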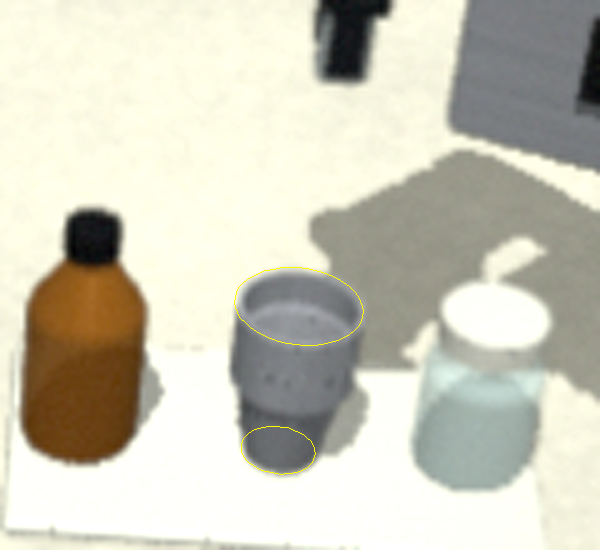

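```bash
python3 -m handwheel '[{"translation":[-6,40,10],"roll":0.12},{"translation":[-11,80,15],"roll":0.24},{"translation":[-16,120,15],"roll":0.36},{"translation":[-22,160,15],"roll":0.48},{"translation":[-27,200,15],"roll":0.6},{"translation":[-33,240,15],"roll":0.72},{"translation":[-40,280,15],"roll":0.84},{"translation":[-50,320,15],"roll":0.95},{"translation":[-56,360,15],"roll":0.989},{"translation":[-60,400,15],"roll":0.989},{"translation":[-60.5,440,10],"roll":0.989},{"translation":[-60.5,449.3,0],"roll":0.989},{"translation":[-60.5,449.3,-30],"roll":0.989},{"translation":[-60.5,449.3,-60],"roll":0.989},{"translation":[-60.5,449.3,-70],"roll":0.989},{"translation":[-60.5,449.3,-70],"roll":0.989},{"translation":[-60.5,449.3,-70],"roll":0.989},{"translation":[-60.5,449.3,-70],"roll":0.989}]' 0.35 20
python3 - <<'E'
from h import *
from h import _t
o=get_obs();print(o['ee_pos'].round(1),o['q'].round(2))
im=snapshot('side')[:,:,::-1];x0,y0,s=270,255,5
c=np.clip(cv2.resize(im[y0:y0+115,x0:x0+120],None,fx=s,fy=s,interpolation=cv2.INTER_CUBIC)*1.5,0,255).astype(np.uint8)
f=plat(np.load('p.npy'))
q=f(np.c_[-22+29*np.cos(_t),50+29*np.sin(_t),65+0*_t]);cv2.polylines(c,[((proj('side',q)+.5-[x0,y0])*s).round().astype(int)],True,(0,255,255),1)
P=o['ee_pos'];P2=P.copy();P2[2]=110
cv2.polylines(c,[((proj('side',[P,P2])+.5-[x0,y0])*s).round().astype(int)],False,(0,0,255),1)
cv2.imwrite('pics/c10.png',c)
E
```

```text
time_s: 17.12
ee_pos: [442.8, 245.8, 170.9]
ee_rot: [2.454, 1.961, 0.003]
force: [-0.1, -0.5, 0.6]
grip_width: 29.9
[442.8 245.8 170.9] [0.43 0.27 1.72 0.   1.14 0.66]
```

View pics/c10.png

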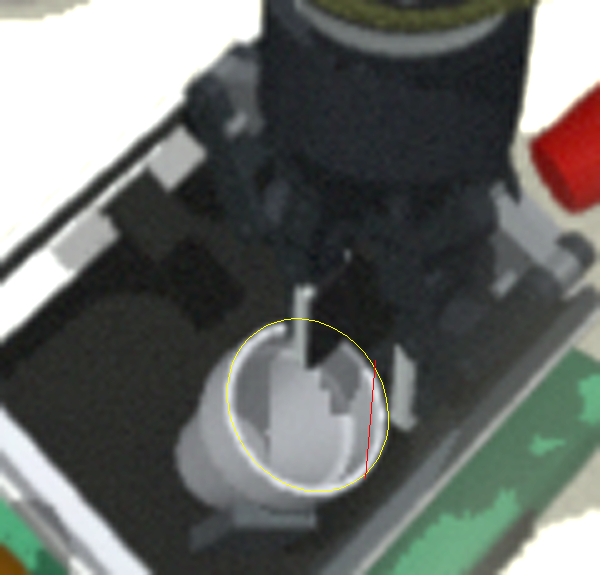

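The fingers straddle the left cup's downhill wall at crop (370,470), as they did for the right cup. The bar is still open. I descend and grip the same way.

```bash
python3 -m handwheel '[{"translation":[-0.3,0,-15],"roll":0},{"translation":[-0.3,0,-30],"roll":0},{"translation":[-0.3,0,-45],"roll":0},{"translation":[-0.3,0,-52],"roll":0},{"translation":[-0.3,0,-58],"roll":0},{"translation":[-0.3,0,-63],"roll":0},{"translation":[-0.3,0,-63],"roll":0}]'; python3 -m handwheel '[{"translation":[0,0,0],"roll":0},{"translation":[0,0,0],"roll":0},{"translation":[0,0,0],"roll":0},{"translation":[0,0,0],"roll":0},{"translation":[0,0,0],"roll":0},{"translation":[0,0,0],"roll":0}]' 0 20
```

```text
time_s: 17.75
ee_pos: [442.3, 246.1, 107.1]
ee_rot: [2.454, 1.962, 0.002]
force: [-3.6, 1.1, 7.8]
grip_width: 29.7
time_s: 18.25
ee_pos: [443.7, 245.9, 108.3]
ee_rot: [2.452, 1.96, 0.007]
force: [6.2, -2.8, 8.3]
grip_width: 11.1
```

```bash
python3 -m handwheel '[{"translation":[0,0,3],"roll":0},{"translation":[0,0,6],"roll":0},{"translation":[0,0,10],"roll":0},{"translation":[0,0,15],"roll":0},{"translation":[0,0,15],"roll":0}]'
python3 -m handwheel '[{"translation":[0,0,6],"roll":0},{"translation":[0,0,12],"roll":0},{"translation":[0,0,18],"roll":0},{"translation":[0,0,25],"roll":0},{"translation":[0,0,25],"roll":0},{"translation":[0,0,25],"roll":0}]'
```

```text
time_s: 18.67
ee_pos: [443.3, 245.9, 123.2]
ee_rot: [2.453, 1.96, 0.006]
force: [2.1, -1.1, 5.7]
grip_width: 6.2
time_s: 19.17
ee_pos: [441.9, 245.9, 146.9]
ee_rot: [2.454, 1.962, 0.001]
force: [0.5, -0.2, 0.9]
grip_width: 4.0
```

```bash
python3 -m handwheel '[{"translation":[0,0,25],"roll":0},{"translation":[0,0,50],"roll":0},{"translation":[0,0,85],"roll":0},{"translation":[0,0,120],"roll":0},{"translation":[-5,-10,143],"roll":0},{"translation":[-10,-30,143],"roll":0}]' 0 50
python3 -m handwheel '[{"translation":[-10,-35,0],"roll":0},{"translation":[-10,-75,0],"roll":0},{"translation":[-5,-115,0],"roll":0},{"translation":[5,-155,0],"roll":-0.12},{"translation":[15,-195,0],"roll":-0.24},{"translation":[27,-235,0],"roll":-0.36},{"translation":[39,-270,-20],"roll":-0.48},{"translation":[50,-305,-40],"roll":-0.6},{"translation":[60,-340,-60],"roll":-0.72},{"translation":[68,-370,-70],"roll":-0.84},{"translation":[71,-400,-85],"roll":-0.96},{"translation":[71,-419,-90],"roll":-0.989},{"translation":[71,-419,-90],"roll":-0.989},{"translation":[71,-419,-90],"roll":-0.989},{"translation":[71,-419,-90],"roll":-0.989},{"translation":[71,-419,-90],"roll":-0.989}]'
```

```text
time_s: 19.67
ee_pos: [432.3, 217.0, 293.6]
ee_rot: [2.451, 1.963, 0.009]
force: [0.2, -0.8, -0.5]
grip_width: 2.1
time_s: 21.0
ee_pos: [502.9, -202.3, 199.7]
ee_rot: [-3.09, -0.564, -0.0]
force: [0.2, 0.5, -0.6]
grip_width: 2.2
```

```bash
python3 -m handwheel '[{"translation":[-0.2,-1.2,-10],"roll":0},{"translation":[-0.2,-1.2,-20],"roll":0},{"translation":[-0.2,-1.2,-30],"roll":0},{"translation":[-0.2,-1.2,-40],"roll":0},{"translation":[-0.2,-1.2,-50],"roll":0},{"translation":[-0.2,-1.2,-58],"roll":0},{"translation":[-0.2,-1.2,-66],"roll":0},{"translation":[-0.2,-1.2,-72],"roll":0},{"translation":[-0.2,-1.2,-77],"roll":0},{"translation":[-0.2,-1.2,-77],"roll":0}]'
python3 -m handwheel '[{"translation":[0,0,-2],"roll":0},{"translation":[0,0,-4],"roll":0},{"translation":[0,0,-6],"roll":0},{"translation":[0,0,-6],"roll":0}]'; python3 -m handwheel '[{"translation":[0,0,-2],"roll":0},{"translation":[0,0,-4],"roll":0},{"translation":[0,0,-4],"roll":0}]'
```

```text
time_s: 21.83
ee_pos: [502.4, -204.3, 121.4]
ee_rot: [-3.09, -0.562, 0.002]
force: [0.8, 0.3, -1.5]
grip_width: 2.0
time_s: 22.17
ee_pos: [502.6, -204.3, 116.2]
ee_rot: [-3.091, -0.562, 0.0]
force: [0.3, -0.2, -1.6]
grip_width: 1.9
time_s: 22.42
ee_pos: [502.5, -204.3, 112.0]
ee_rot: [-3.091, -0.562, 0.001]
force: [-0.4, 0.2, -1.4]
grip_width: 2.0
```

```bash
python3 -m handwheel '[{"translation":[0,0.5,-1.5],"roll":0},{"translation":[0,0.5,-3],"roll":0},{"translation":[0,0.5,-3],"roll":0}]'; python3 -m handwheel '[{"translation":[0,0,-1.5],"roll":0},{"translation":[0,0,-2],"roll":0},{"translation":[0,0,-2],"roll":0}]'
```

```text
time_s: 22.67
ee_pos: [502.6, -203.8, 109.3]
ee_rot: [-3.091, -0.562, 0.0]
force: [0.1, 0.1, -1.4]
grip_width: 1.9
time_s: 22.92
ee_pos: [503.3, -204.0, 108.8]
ee_rot: [3.09, 0.562, 0.003]
force: [-3.8, 3.7, 13.3]
grip_width: 2.0
```

Contact came at z 108.8, which is 20 mm above the first cup's, so it is home. I release, lift and check numerically, as no views are left.

```bash
python3 -m handwheel '[{"translation":[0,0,1.2],"roll":0},{"translation":[0,0,1.2],"roll":0}]'; python3 -m handwheel '[{"translation":[0,0,0],"roll":0},{"translation":[0,0,0],"roll":0},{"translation":[0,0,0],"roll":0},{"translation":[0,0,0],"roll":0}]' 0.25 20;  python3 -m handwheel '[{"translation":[0,0,8],"roll":0},{"translation":[0,0,18],"roll":0},{"translation":[0,0,40],"roll":0},{"translation":[0,0,80],"roll":0},{"translation":[0,0,120],"roll":0},{"translation":[0,0,150],"roll":0},{"translation":[0,0,150],"roll":0},{"translation":[0,0,150],"roll":0}]' 
python3 - <<'E'
from h import *
from h import _t
im=snapshot('side')[:,:,::-1];cv2.imwrite('pics/s9.png',im)
# stack silhouette vs dark-grey pixels, from before/after difference
def stack(c,n):
    m=np.zeros((480,640),np.float32)
    for i in range(n): m=np.maximum(m,sil('side',[c[0],c[1],8+20*i]))
    return m
bg=im.max(2)<150
roi=np.zeros_like(bg);roi[150:240,380:416]=1
obs=(bg&roi).astype(np.float32)
for n in(2,3):
    for c in((514.3,-226.9),):
        s=stack(c,n);print(n,'IoU',round(float(np.minimum(s,obs).sum()/np.maximum(s,obs).sum()),3))
print('rows obs/pred', np.where(obs.sum(1)>8)[0][[0,-1]],np.where(stack((514.3,-226.9),3).sum(1)>8)[0][[0,-1]])
# unchanged surroundings
old=cv2.imread('pics/s1.png')
for n in ['dish','beaker','spatula','amber_bottle','jar','jaw_grip']:
    print(n,[(np.round(m['uv']).tolist(),round(m['confidence'],2)) for m in masks_of('side',n)][:2])
a=cv2.imread('pics/s3.png')[270:330,262:300].astype(int);b=im[270:330,262:300].astype(int)
print('bar region vs at end stop, mean diff',abs(a-b).mean(),get_obs()['time_s'])
for nm,(x,y) in dict(red=(395,281),blue=(320,462),tall=(260,390),jar=(436,208),amber=(357,199)).items():
    print(nm,abs(old[y-25:y+18,x-25:x+25].astype(int)-im[y-25:y+18,x-25:x+25]).mean().round(1))
E
```

```text
time_s: 23.08
ee_pos: [502.8, -204.0, 108.9]
ee_rot: [3.09, 0.562, 0.001]
force: [0.2, 1.6, 2.4]
grip_width: 2.0
time_s: 23.42
ee_pos: [502.6, -203.9, 108.4]
ee_rot: [-3.091, -0.562, 0.0]
force: [0.2, 0.9, -0.4]
grip_width: 21.5
time_s: 24.08
ee_pos: [503.0, -204.1, 261.1]
ee_rot: [3.088, 0.562, 0.005]
force: [0.5, -0.4, -0.6]
grip_width: 21.1
2 IoU 0.635
3 IoU 0.755
rows obs/pred [170 239] [177 223]
dish [([269.0, 240.0], 0.75)]
beaker [([201.0, 289.0], 0.9)]
spatula [([288.0, 211.0], 0.98), ([394.0, 229.0], 0.27)]
amber_bottle [([355.0, 200.0], 0.88)]
jar [([439.0, 209.0], 0.9)]
jaw_grip [([305.0, 287.0], 0.59)]
bar region vs at end stop, mean diff 15.926900584795321 24.4333
red 4.5
blue 2.8
tall 2.5
jar 22.8
amber 3.2
```

```bash
python3 -m handwheel '[{"translation":[-15,40,10],"roll":0},{"translation":[-30,80,20],"roll":0},{"translation":[-45,120,20],"roll":0},{"translation":[-60,160,20],"roll":0},{"translation":[-60,160,20],"roll":0},{"translation":[-60,160,20],"roll":0},{"translation":[-60,160,20],"roll":0},{"translation":[-60,160,20],"roll":0}]'
python3 - <<'E'
from h import *
im=snapshot('side')[:,:,::-1].copy();cv2.imwrite('pics/s10.png',im)
def tm(ref,x,y,w=9,R=12):
    a=cv2.imread('pics/'+ref)
    r=cv2.matchTemplate(im[y-w-R:y+w+R+1,x-w-R:x+w+R+1],a[y-w:y+w+1,x-w:x+w+1],cv2.TM_CCOEFF_NORMED);_,m,_,l=cv2.minMaxLoc(r);return (l[0]-R,l[1]-R),round(m,3)
print('bar end',tm('s3.png',265,325),'upright',tm('s3.png',287,303))
print('jar',tm('s1.png',437,203),'jar vs s7',tm('s7.png',437,210),'amber',tm('s1.png',357,185),'base foot vs s7',tm('s7.png',396,219,7))
print('tall',tm('s1.png',258,370),'red',tm('s1.png',395,281))
a=cv2.imread('pics/s7.png')
# rim patch of 2-stack -> expected 20mm higher
x,y=399,190;t=a[y-9:y+10,x-15:x+16];r=cv2.matchTemplate(im[y-30:y+20,x-25:x+30],t,cv2.TM_CCOEFF_NORMED);_,m,_,l=cv2.minMaxLoc(r)
print('rim moved',l[0]+15-25,l[1]+9-30,m,'expected',(proj('side',[514.3,-226.9,113])-proj('side',[514.3,-226.9,93])).round(1))
snapshot('top')
r=masks_of('side','cup_left');print([(np.round(m['uv']).tolist(),round(m['confidence'],2),int(m['mask'].sum())) for m in r])
E
```

```text
time_s: 25.1
ee_pos: [443.0, -44.8, 278.4]
ee_rot: [3.091, 0.561, -0.001]
force: [-0.3, 0.5, -0.1]
grip_width: 21.7
bar end ((0, 0), 0.999) upright ((0, 0), 0.998)
jar ((-2, 12), 0.81) jar vs s7 ((0, 1), 0.606) amber ((0, 0), 0.999) base foot vs s7 ((0, 0), 1.0)
tall ((0, 0), 0.977) red ((0, 0), 0.991)
rim moved 0 -7 0.8048264384269714 expected [[ 1.  -7.2]]
[([318.0, 463.0], 0.91, 1471), ([399.0, 189.0], 0.76, 428)]
```

```bash
python3 - <<'E'
from h import *
a=cv2.imread('pics/s1.png')
for n in('s7.png','s9.png'):
  im=cv2.imread('pics/'+n)
  for x,y in((437,192),(434,212),(437,225)):
    w,h,R=9,5,8
    r=cv2.matchTemplate(im[y-h-R:y+h+R+1,x-w-R:x+w+R+1],a[y-h:y+h+1,x-w:x+w+1],cv2.TM_CCOEFF_NORMED);_,m,_,l=cv2.minMaxLoc(r);print(n,(x,y),l[0]-R,l[1]-R,round(m,3))
  print(im[160:235:8,437].tolist())
im=cv2.imread('pics/s10.png');print('s10',im[160:235:8,437].tolist());print('top tray jar',[(np.round(m['uv']),m['confidence']) for m in masks_of('top','jar')])
E
```

```text
s7.png (437, 192) 0 1 0.874
s7.png (434, 212) 0 0 0.993
s7.png (437, 225) 0 0 0.999
[[151, 167, 168], [99, 109, 111], [101, 112, 111], [146, 160, 162], [179, 191, 189], [129, 138, 137], [148, 153, 139], [123, 127, 117], [122, 126, 115], [179, 191, 189]]
s9.png (437, 192) 0 1 0.874
s9.png (434, 212) 0 0 0.994
s9.png (437, 225) 0 0 0.999
[[100, 110, 111], [101, 112, 112], [102, 112, 113], [122, 135, 134], [180, 192, 190], [131, 140, 139], [148, 154, 139], [124, 128, 117], [122, 127, 116], [180, 192, 190]]
s10 [[166, 183, 184], [168, 185, 185], [169, 186, 187], [162, 178, 180], [111, 118, 117], [93, 99, 98], [150, 157, 140], [125, 129, 119], [124, 129, 117], [159, 171, 169]]
top tray jar [(array([474., 310.]), 0.81)]
```

```bash
python3 -c "
from plant import order,get_obs
print(get_obs()['time_s']);print(order.finish_job())"
```

```text
25.3
the job is handed in; nothing more can be done
None
```

The clamp bar is open, both steel cups are nested in the cup on the tray as one stack of three, and the job is handed in at about 25 s.

**What I did:** I pulled the bar up the slope by its grip block until it hit a hard stop, with both cups still in their pockets. I then took each cup by its downhill wall. The squeeze turned it upright as it lifted, with the finger gap going from 11 mm to about 2 mm. I lowered each cup until it seated, then let go.

**What the last checks showed:**
- **Stack:** the two cups seated at tool heights of 88.7 and 108.8 mm, 20 mm apart as they should be. The rim rose 7 px in the picture where 7.2 was expected, and the base cup's foot did not shift.
- **Bar:** it matches its end-stop picture exactly (0 px shift).
- **Everything else:** the amber bottle, tall bottle, red cup and jar show no shift. The blue cup shows no significant picture change, and the dish, beaker and spatula were found within 2 px of where they started.

**What disagreed or is unsure:**
- **Bar travel:** I measured about 44–45 mm, not 50. It did not move further under about 47 N, so I took that as fully open; it may have started slightly open, but I did not confirm that.
- **Cup silhouette:** a rough outline check of the stack was weak (overlap 0.755). Its threshold also picked up shadows.
- **Jar:** its first match on the last picture failed, with the arm's shadow over the cap. The picture before it matched.
- **Final look:** I had used up the picture views, so these last checks are numerical only.

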